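# Lock the vacuum sealer and start it

## Task

The lid of the vacuum sealer is shut but not locked. Seen from the robot, press the left push latch fully home, then the right push latch fully home, then press the long bar-shaped key all the way down, hold it for about a second and let go. Only press with the fingertips: leave the small round key alone, do not lift or shove the sealer out of place, and leave the cups and the jar beside it as they stand.

Things in the scene. Friction and masses are not known exactly. Their poses are not given: they have to be found in the camera images.
- sealer: vacuum sealer, shut steel lid, 180 (x) x 260 (y) x 61 mm to the lid's top, 2.8 kg, loose on rubber feet. Origin: centre of its underside, on the worktop. Its x points to its rear, y to its left end seen from the robot, z up. The lid covers the rear, x = -16 to 90 mm; the front is a control ledge, top at z = 45 mm, with both keys. Yaw differs by run (0.05 to 0.55 rad)
- latch_left (a joint): left push latch, travel in m: 0 = fully up, 0.009 = fully home against its hard stop; it may start pushed in by up to 0.002. About 3 N moves it and it stays wherever it is left (no spring)
- latch_right (a joint): right push latch, same kind and values as the left
- latch_left_top (a point): centre of the top of the left latch, a black block 38 (sealer x) x 34 (sealer y) mm with three thin ribs, at the left end of the lid, 37 mm behind and 115 mm left of the sealer's origin; stands 13 mm above the lid when up (74 mm above the worktop), 4 mm when home (65 mm). The point moves down with the latch
- latch_right_top (a point): the same point on the right latch, 115 mm right of the sealer's origin
- start_key (a joint): long bar-shaped key, travel in m: 0 = up, 0.005 = fully down on its stop; spring return, 1.5 N to start it, 4 N fully down
- start_key_top (a point): centre of the top of the long bar key, 22 (sealer x) x 68 (sealer y) mm, on the front ledge 55 mm in front and 60 mm right of the sealer's origin; 53 mm above the worktop when up, 48 mm when down; moves with the key
- release_key (a joint): small round key, travel in m: 0 = up, 0.005 = down, same spring; not to be pressed
- release_key_top (a point): centre of the top of the small round key, 20 mm across, on the front ledge 55 mm in front and 80 mm left of the sealer's origin, 53 mm above the worktop
- cup: loose steel prep cup, 70 mm across, 42 mm high, origin at the centre of its underside; stands near the sealer, leave it
- small_cup: loose steel prep cup, 60 mm across, 36 mm high, origin at the centre of its underside; leave it
- jar: loose spice jar, 42 mm across, 96 mm high, origin at the centre of its underside; leave it
Mind the look-alikes: they are no part of the job. Leave any blue or turquoise look-alike of the small_cup alone.

How it is judged (in metres and radians):
On the way, in this order (a step that is already met when the one before it is completed fails the run):
1. the left latch is pressed home (value of joint latch_left above 0.0075 m), for 0.1 s.
2. the right latch is pressed home (value of joint latch_right above 0.0075 m), for 0.1 s.
3. the long key is held down (value of joint start_key above 0.004 m), for 0.6 s.
At the end, for the whole second after the job is handed in: both latches are at least 7.5 mm down (of 9), the long key and the round key are up again (under 1 mm), the sealer stands level and still within 25 mm of where it was, and both cups and the jar stand upright within 20 mm of where they were (value of joint each of latch_left, latch_right above 0.0075 m and value of joint each of start_key, release_key below 0.001 m and distance of sealer from where it was at the start of the episode below 0.025 m and angle between sealer's own z axis and vertical below 0.05 rad and linear speed of sealer below 0.01 m/s and distance of each of cup, small_cup, jar from where it was at the start of the episode below 0.02 m and angle between each of cup, small_cup, jar's own z axis and vertical below 0.2 rad); the robot touches nothing.
It fails at once if the right latch is pressed (over 4 mm) before the left is home (value of joint latch_right above 0.004 m and value of joint latch_left below 0.007 m).
It fails at once if the long key is pressed (over 2.5 mm) while a latch is not home (value of joint start_key above 0.0025 m and value of joint any of latch_left, latch_right below 0.007 m).
It fails at once if the small round key is pressed (over 2.5 mm) (value of joint release_key above 0.0025 m).
It fails at once if the sealer is lifted, tipped or shoved more than 25 mm (height (world z) of sealer above 0.012 m or angle between sealer's own z axis and vertical above 0.1 rad or distance of sealer from where it was at the start of the episode above 0.025 m).
It fails at once if a cup or the jar is lifted, knocked over or moved (distance of any of cup, small_cup, jar from where it was at the start of the episode above 0.02 m or angle between any of cup, small_cup, jar's own z axis and vertical above 0.3 rad).
It also fails if it takes over 38 s, if anything falls off the work surface, if the arm or the gripper's body presses on something with over 40 N, if the wrist force passes 120 N, or if a joint passes its speed limit or range.

## Robot

A 6-joint arm with a two-finger parallel gripper is mounted at the origin on a cart in front of the work surface, level with it; the furniture and walls round the work are solid. World frame = base frame: x ahead of the robot, y to its left, z up, the work surface at z = 0. Lengths are in mm, angles in rad, forces in N, time in s.
With the tool pointing down it reaches from about 275 to 750 mm from the base axis. Payload 10.2 kg.
Tool frame: the origin (TCP) lies at the centre of the arm's flange, where the gripper is bolted on; the fingertips stand 173 mm ahead of it and the grasp point (between the pads) lies 155 mm ahead of it; z points along the fingers, y is the line along which they close (so a half turn about z gives the same grasp; the last joint's range is limited). The gripper opens to 85 mm and grips with 20 to 120 N. Pads are 22 mm wide; open, the fingers measure 114 mm over their backs; the gripper's body (76 mm by 85 mm) begins 54 mm behind the grasp point. The pads swing forward as they close: fully open they stand 13 mm farther back than shut.
Start: joints at [-1.561, 0.313, 1.498, -0, 1.331, -0.223], TCP at [121.105, -510.848, 404.694] pointing down, gripper open.
Joint ranges: [-2.94, 2.94], [-0.97, 2.17], [0.19, 2.56], [-1.23, 4.37], [0.02, 3.11], [-2.88, 2.88]. Speed limits (rad/s): [2.39, 2.39, 3.01, 3.14, 3.14, 3.14].

## Interface

Orientations are given as a unit quaternion [w, x, y, z].
In Python, from rig import status, capture, camera_info, ticket gives the robot as it stands.
- The arm moves only by the shell command python3 -m crank 'ROWS' [FORCE]. ROWS is JSON, a list of rows, each a list of 7 numbers: the shift along the tool's x, y, z as a fraction of full scale, then the turn, a rotation vector about the tool's x, y, z as a fraction of full scale, then the closure, from 0 (fully open) to 1 (shut). A call has 1 to 12 rows; each row is the pose to reach, as a shift and turn from the pose commanded when the call began, along the tool's axes at that moment; what a row does not reach only later rows make up. Full scale, the value 1, is 0.1 m for a shift and 45 degrees for a turn. A row lasts 1/10 s, in which the tool goes at most 50 mm and 8.59 degrees, less where a joint would pass 70% of its speed; a pose out of reach is approached as far as the arm can. A call with a number of a shift or a turn outside -1 to 1 is refused whole. A call with a gripper value outside its range is refused whole. The fingers move at their own pace and stop on an object; FORCE is the grip in N (left out, the last holds). Time passes only in rows, so rows that repeat a pose let the fingers close. It gives the time, the measured TCP pose, the force, the opening and the grip force at its end, in the units of the state.
- status.sense(): the state, without advancing time (a new reading comes with each control period).
- capture(name): name is "scene" or "top" or "wrist"; returns (picture, depth): 480x640x3 uint8, red, green, blue; 480x640 float32, mm along the optical axis (not along the pixel's ray), 0 where there is no reading.
- camera_info(name): a dict with "K" (3x3 intrinsics, pixels), "camera_from_world" (4x4, takes a point from world to camera coordinates). Camera axes: x right, y up, looking along -z (the intrinsics and any distortion apply to the point x, -y, -z); pixel columns grow to the right and rows downward; lengths in mm; the calibration is good to about 2 mm. A picture is of the moment at which its call begins: read the wrist's pose just before it. camera_info takes no time and is no camera call; for the wrist camera it gives the pose at the moment of the call.
- ticket.finish_job(): hands the job in; it is judged then, once.
The state is a dict: "time_s": time; "joints": joint angles; "dq": joint speeds; "tau": joint torques, N m; "eef_pos": TCP position; "ee_rot": TCP orientation; "force": force on the tool from outside, world axes, zero at the start; "wrist_torque": the same for the moment, N m; "grip_width": opening from 0.0 (shut) to 1.0 (fully open); "grip_force": force on a finger pad.
Only numpy, scipy, OpenCV 4.12 (cv2) and the standard library are available. Lean on these libraries where they do the work, as an engineer would, in place of code of your own. Each camera call takes 0.05 s, during which the arm holds its last target. There are 200 camera calls.

## Working session

There is one attempt and no reset: what is moved stays moved. The work goes in short steps, Python scripts to look and compute and a shell command to move; the robot and the scene stay as the last step left them, time stands still between calls to the robot, and variables do not carry over. Pictures are saved under pics/ and viewed, at most 10 in all, crops included, and the job is handed in when it is done.

```bash
mkdir -p pics; ls
cat > h.py <<'E'
import numpy as np, cv2
from rig import status, capture, camera_info
def cloud(d,info):
    K=np.array(info["K"]);T=np.linalg.inv(np.array(info["camera_from_world"]))
    v,u=np.mgrid[:480,:640]
    X=(u-K[0,2])/K[0,0]*d; Y=(v-K[1,2])/K[1,1]*d
    P=np.stack([X,-Y,-d,np.ones_like(d)],-1)@T.T
    return P[...,:3]
E
python3 - <<'E'
from h import *
s=status.sense();print(s)
for n in("top","scene"):
    i=camera_info(n);p,d=capture(n);np.savez(f"{n}.npz",p=p,d=d,w=cloud(d,i));print(n,{k:(np.round(v,3).tolist() if not isinstance(v,str) else v) for k,v in i.items()})
    cv2.imwrite(f"pics/{n}.png",p[...,::-1])
E
```

```text
pics
{'time_s': 0.0, 'joints': array([-1.56142045e+00,  3.13438153e-01,  1.49844094e+00, -2.31294192e-06,
        1.33103015e+00, -2.23410277e-01]), 'dq': array([ 0.00139751,  0.00083771, -0.0003424 ,  0.00145355, -0.00122671,
        0.00146809]), 'tau': array([ 1.20403911e-04, -4.12271261e+01, -2.59742600e+01, -2.06619329e-04,
        4.17665608e-03, -1.50545816e-06]), 'eef_pos': array([ 121.09425336, -510.79868953,  404.13954751]), 'ee_rot': array([-6.54648656e-04,  9.93233722e-01,  1.16130700e-01,  6.91976808e-05]), 'force': array([ 0.83089803, -0.16828372, -0.81590862]), 'wrist_torque': array([ 0.01599425, -0.0205255 , -0.00050752]), 'grip_force': 0.0, 'grip_width': 1.0002660482919967}
top {'K': [[506.568, 0.0, 318.095], [0.0, 506.568, 247.106], [0.0, 0.0, 1.0]], 'camera_from_world': [[-0.015, -1.0, -0.015, 321.819], [0.992, -0.017, 0.126, -569.189], [-0.126, -0.013, 0.992, -847.687], [0.0, 0.0, 0.0, 1.0]]}
scene {'K': [[473.625, 0.0, 321.502], [0.0, 473.625, 238.14], [0.0, 0.0, 1.0]], 'camera_from_world': [[-0.827, -0.562, -0.015, 639.113], [0.231, -0.364, 0.902, -73.147], [-0.512, 0.743, 0.431, -973.356], [0.0, 0.0, 0.0, 1.0]]}
```

View pics/top.png

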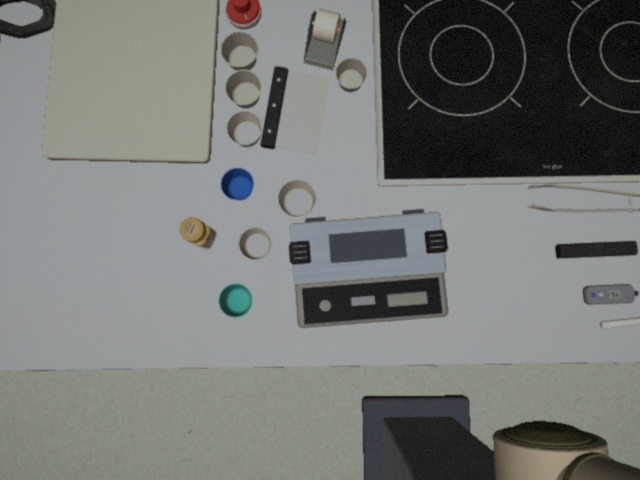

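View pics/scene.png

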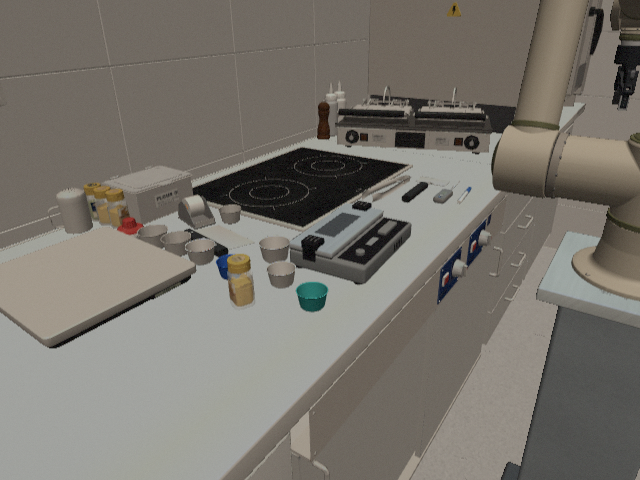

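The top view shows the sealer with the left latch at (300,252), right latch at (436,241), bar key at (408,299), and round key at (325,305). The small grey patch at (363,300) is probably a display. The plain small cup is at (255,243), the cup at (297,198) and the jar at (195,232). The turquoise and blue cups at (236,300) and (237,184) are look-alikes.

Run:
```python
from h import *
z=np.load("top.npz");p,w=z["p"],z["w"]
for n,(u,v) in dict(LL=(300,252),LR=(436,241),key=(408,299),rel=(325,305),disp=(363,300),lid=(370,265),ledge=(385,300),table=(400,340),cup=(297,198),sc=(255,243),jar=(193,228)).items():
    print(n,np.round(np.median(w[v-1:v+2,u-1:u+2].reshape(-1,3),0),1))
g=p.astype(int).sum(-1)
box=np.zeros(g.shape,bool);box[200:335,280:455]=1
H=w[...,2]
def blob(m,n):
    k,l,st,c=cv2.connectedComponentsWithStats(m.astype(np.uint8))
    for i in range(1,k):
        if st[i,4]>60: 
            q=w[l==i];print(n,np.round(c[i],1),st[i,4],'mean',np.round(q.mean(0),1),'medz',np.round(np.median(q[:,2]),1))
blob(box&(H>64.5),"latch")
blob(box&(H>49)&(H<57)&(np.mgrid[:480,:640][0]>282),"keys")
m=(box&(H>20)).astype(np.uint8)
c=max(cv2.findContours(m,0,2)[0],key=cv2.contourArea)
# footprint of the sealer in world, from points above 35mm
q=w[(m>0)&(H>38)][:,:2].astype(np.float32);r=cv2.minAreaRect(q);print(r)
im=cv2.resize(p[200:335,280:455],None,fx=4.5,fy=4.4,interpolation=cv2.INTER_CUBIC)
cv2.imwrite("pics/crop.png",im[...,::-1])
```

```text
LL [561.7 342.8  73.9]
LR [577.  114.2  71.5]
key [481.3 161.5  53.1]
rel [473.3 302.3  52.3]
disp [480.9 237.2  44.7]
lid [539.3 224.9  60.8]
ledge [480.3 199.7  45.1]
table [ 4.101e+02  1.699e+02 -3.000e-01]
cup [670.6 350.8   1.2]
sc [5.884e+02 4.287e+02 3.000e-01]
jar [602.1 517.7  96.1]
latch [436.3 241.5] 482 mean [575.7 114.5  74.8] medz 71.6
latch [299.7 252.5] 475 mean [560.7 343.1  78. ] medz 72.7
keys [407.3 298.9] 509 mean [481.4 162.7  52.5] medz 52.4
keys [325.1 305.5] 104 mean [472.5 302.2  52.7] medz 52.8
((552.7778930664062, 232.89700317382812), (221.4217071533203, 279.4168701171875), 3.688136339187622)
```

View pics/crop.png

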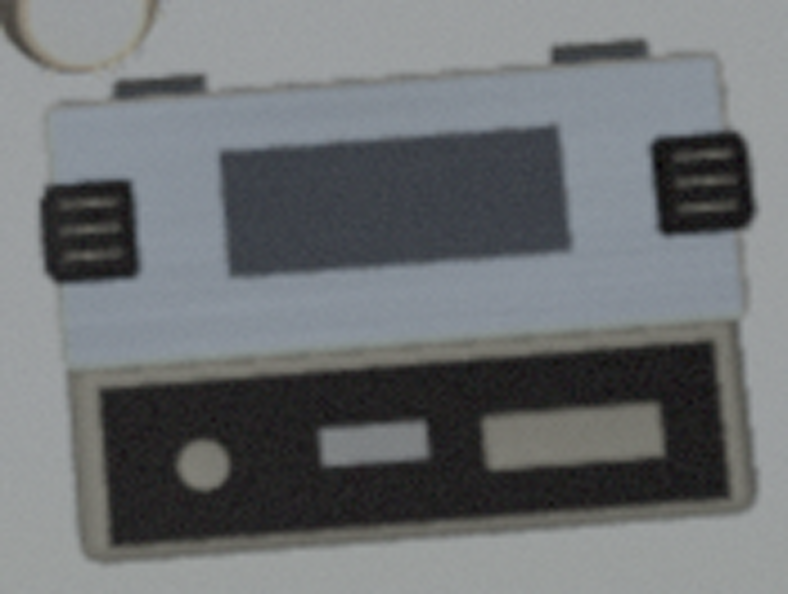

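Only one item matches each description. The bar key measures z=53, the round key z=52, and the display is flush at z=45. The latches are 229 mm apart, which gives a yaw of about 0.065. The key position predicted from the latches is (480.6,162.8), against (481.4,162) measured. I'll start moving now with the gripper shut.

```bash
python3 -m crank '[[0,0,0.5,0,0,0.214,1],[0,0,0.5,0,0,0.214,1],[0,0,0.5,0,0,0.214,1]]'
python3 -m crank '[[0.18,-0.3,0,0,0,0,1],[0.36,-0.6,0,0,0,0,1],[0.55,-0.91,0,0,0,0,1]]'
python3 -m crank '[[0.18,-0.3,0,0,0,0,1],[0.36,-0.6,0,0,0,0,1],[0.55,-0.91,0,0,0,0,1]]'
```

```text
time_s: 0.4
eef_pos: [121.1, -511.0, 355.1]
ee_rot: [-0.001, 0.999, 0.034, 0.0]
force: [-0.4, -0.6, 0.7]
grip_width: 0.517
grip_force: 0.0
time_s: 0.7
eef_pos: [170.5, -415.8, 356.8]
ee_rot: [0.002, 0.999, 0.034, 0.0]
force: [0.3, -0.3, 0.7]
grip_width: 0.006
grip_force: 0.0
time_s: 1.0
eef_pos: [219.6, -321.3, 356.8]
ee_rot: [0.002, 0.999, 0.034, 0.0]
force: [1.5, 0.8, -0.5]
grip_width: -0.004
grip_force: 0.0
```

```bash
python3 -m crank '[[0.18,-0.3,0,0,0,0,1],[0.36,-0.6,0,0,0,0,1],[0.55,-0.91,0,0,0,0,1]]' >/dev/null
python3 -m crank '[[0.18,-0.3,0,0,0,0,1],[0.36,-0.6,0,0,0,0,1],[0.55,-0.91,0,0,0,0,1]]' | grep eef
python3 -m crank '[[0.18,-0.3,0,0,0,0,1],[0.36,-0.6,0,0,0,0,1],[0.55,-0.91,0,0,0,0,1]]' >/dev/null
python3 -m crank '[[0.18,-0.3,0,0,0,0,1],[0.36,-0.6,0,0,0,0,1],[0.55,-0.91,0,0,0,0,1]]' | grep eef
python3 -m crank '[[0.18,-0.3,0,0,0,0,1],[0.36,-0.6,0,0,0,0,1],[0.55,-0.91,0,0,0,0,1]]' >/dev/null
python3 -m crank '[[0.18,-0.3,0,0,0,0,1],[0.36,-0.6,0,0,0,0,1],[0.55,-0.91,0,0,0,0,1]]' | grep eef
python3 -m crank '[[0.18,-0.3,0,0,0,0,1],[0.36,-0.6,0,0,0,0,1],[0.55,-0.91,0,0,0,0,1],[0.55,-0.91,0,0,0,0,1]]'
```

```text
eef_pos: [317.8, -132.3, 356.9]
eef_pos: [415.9, 56.8, 357.0]
eef_pos: [513.8, 245.6, 357.2]
time_s: 3.2
eef_pos: [562.8, 341.4, 356.1]
ee_rot: [-0.001, 0.999, 0.035, 0.001]
force: [-0.0, -0.7, -0.8]
grip_width: -0.001
grip_force: 0.0
```

```bash
python3 -m crank '[[-0.02,-0.015,0.4,0,0,0,1],[-0.02,-0.015,0.8,0,0,0,1],[-0.02,-0.015,1,0,0,0,1],[-0.02,-0.015,1,0,0,0,1]]'
python3 -m crank '[[0,0,0.04,0,0,0,1],[0,0,0.07,0,0,0,1],[0,0,0.10,0,0,0,1],[0,0,0.12,0,0,0,1],[0,0,0.13,0,0,0,1],[0,0,0.14,0,0,0,1],[0,0,0.14,0,0,0,1]]'
```

```text
time_s: 3.6
eef_pos: [559.8, 339.3, 253.5]
ee_rot: [0.001, 0.999, 0.033, -0.002]
force: [0.2, -0.8, 0.1]
grip_width: -0.002
grip_force: 0.0
time_s: 4.3
eef_pos: [560.1, 339.8, 240.9]
ee_rot: [-0.0, 0.999, 0.032, 0.0]
force: [2.4, 0.4, 2.5]
grip_width: 0.002
grip_force: 1.3
```

```bash
python3 -m crank '[[0,0,0.01,0,0,0,1],[0,0,0.02,0,0,0,1],[0,0,0.025,0,0,0,1],[0,0,0.025,0,0,0,1]]' | egrep 'eef|force'
python3 -m crank '[[0,0,0.01,0,0,0,1],[0,0,0.01,0,0,0,1]]'| egrep 'eef|force'
```

```text
eef_pos: [560.0, 339.8, 238.5]
force: [0.6, 0.1, 4.2]
grip_force: 2.3
eef_pos: [560.0, 339.9, 238.4]
force: [-2.1, -0.6, 11.4]
grip_force: 5.5
```

```bash
python3 -m crank '[[0,0,0.01,0,0,0,1],[0,0,0.01,0,0,0,1],[0,0,0,0,0,0,1],[0,0,-0.2,0,0,0,1],[0,0,-0.5,0,0,0,1]]'| egrep 'eef|force'
python3 -m crank '[[0,0.4,0,0,0,0,1],[0,0.75,0,0,0,0,1]]'| egrep 'eef|force'
python3 -m crank '[[0,0.4,0,0,0,0,1],[0,0.75,0,0,0,0,1]]'| egrep 'eef|force'
python3 -m crank '[[0.01,0.4,0,0,0,0,1],[0.01,0.75,0,0,0,0,1],[0.01,0.75,0,0,0,0,1],[0.01,0.75,0,0,0,0,1]]'| egrep 'eef|force'
python3 - <<'E'
from h import *
i=camera_info("top");p,d=capture("top");w=cloud(d,i);np.savez("top2.npz",p=p,d=d,w=w)
print(np.round(np.median(w[244:260,293:308,2]),1),np.round(status.sense()["eef_pos"],1))
cv2.imwrite("pics/t2.png",p[130:350,170:480][...,::-1].repeat(2,0).repeat(2,1))
E
```

```text
eef_pos: [559.4, 339.6, 285.3]
force: [0.4, -0.6, 0.2]
grip_force: 0.0
eef_pos: [564.3, 264.3, 287.1]
force: [0.5, 0.4, -0.8]
grip_force: 0.0
eef_pos: [569.3, 188.5, 286.5]
force: [0.8, 0.1, 0.8]
grip_force: 0.0
eef_pos: [575.4, 115.1, 286.7]
force: [0.6, 0.9, -0.1]
grip_force: 0.0
64.8 [575.3 115.9 286.7]
```

View pics/t2.png

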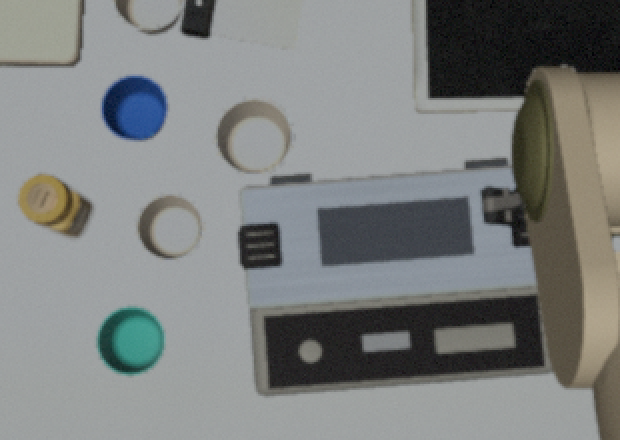

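The left latch is home at z = 64.8 and the sealer hasn't moved. In the crop the left latch is at (259,245) and the fingers hang over the right latch near (505,205). Next I'll press the right latch from tip z ≈ 114: first down 34 mm, then slowly.

```bash
python3 -m crank '[[0,0,0.3,0,0,0,1],[0,0,0.34,0,0,0,1],[0,0,0.37,0,0,0,1],[0,0,0.4,0,0,0,1],[0,0,0.42,0,0,0,1],[0,0,0.44,0,0,0,1],[0,0,0.46,0,0,0,1],[0,0,0.47,0,0,0,1],[0,0,0.48,0,0,0,1],[0,0,0.48,0,0,0,1]]'| egrep 'eef|force'
python3 -m crank '[[0,0,0.01,0,0,0,1],[0,0,0.01,0,0,0,1]]'| egrep 'eef|force'
python3 -m crank '[[0,0,0.01,0,0,0,1],[0,0,0.01,0,0,0,1]]'| egrep 'eef|force'
```

```text
eef_pos: [575.7, 115.3, 239.2]
force: [0.7, 0.8, 2.2]
grip_force: 0.9
eef_pos: [575.6, 115.3, 238.4]
force: [-0.6, 1.6, 3.9]
grip_force: 2.1
eef_pos: [575.6, 115.4, 238.3]
force: [-4.4, 0.8, 11.6]
grip_force: 6.1
```

```bash
python3 -m crank '[[0,0,0.01,0,0,0,1],[0,0,0.01,0,0,0,1],[0,0,0,0,0,0,1],[0,0,-0.2,0,0,0,1],[0,0,-0.4,0,0,0,1]]'| egrep 'eef|force'
python3 -m crank '[[-0.4,-0.2,0,0,0,0,1],[-0.7,-0.4,0,0,0,0,1],[-0.91,-0.53,0,0,0,0,1],[-0.91,-0.53,0,0,0,0,1],[-0.91,-0.53,0,0,0,0,1]]'| egrep 'eef|force'
python3 - <<'E'
from h import *
i=camera_info("top");p,d=capture("top");w=cloud(d,i)
print(np.round(status.sense()["eef_pos"],1))
H=w[...,2];m=np.zeros(H.shape,bool);m[225:258,425:450]=1;print(np.percentile(H[m],[50,75,90]))
cv2.imwrite("pics/t3.png",p[180:350,270:480][...,::-1].repeat(3,0).repeat(3,1))
E
```

```text
eef_pos: [575.3, 115.1, 276.9]
force: [0.1, -0.5, -0.2]
grip_force: 0.0
eef_pos: [481.5, 162.3, 277.2]
force: [-0.3, -0.1, 0.1]
grip_force: 0.0
[481.9 162.  277.2]
[63.40836057 65.45426607 68.26609852]
```

View pics/t3.png

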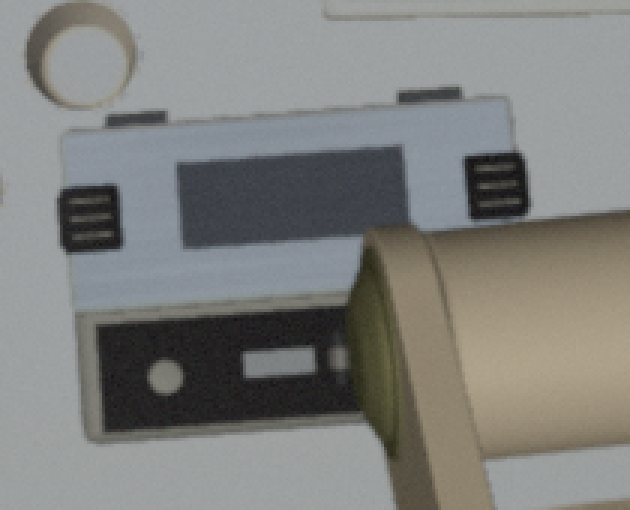

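Both latches sit at about z = 65, so they're home (in the crop, left at (90,218) and right at (497,186)). The tool is over the bar key. Pressing it now.

```bash
python3 -m crank '[[0,0,0.3,0,0,0,1],[0,0,0.45,0,0,0,1],[0,0,0.49,0,0,0,1],[0,0,0.51,0,0,0,1],[0,0,0.53,0,0,0,1],[0,0,0.55,0,0,0,1],[0,0,0.565,0,0,0,1],[0,0,0.57,0,0,0,1],[0,0,0.575,0,0,0,1],[0,0,0.575,0,0,0,1]]'| egrep 'eef|force|time'
python3 -m crank '[[0,0,0.007,0,0,0,1],[0,0,0.007,0,0,0,1]]'| egrep 'eef|force'
```

```text
time_s: 9.7
eef_pos: [481.7, 162.3, 221.2]
force: [-3.2, -3.1, 14.0]
grip_force: 7.2
eef_pos: [481.7, 162.3, 221.1]
force: [-5.1, -4.4, 21.5]
grip_force: 10.6
```

The key is on its stop. I'll hold it for about a second, let go and back off.

```bash
python3 -m crank '[[0,0,-0.003,0,0,0,1],[0,0,-0.003,0,0,0,1],[0,0,-0.003,0,0,0,1],[0,0,-0.003,0,0,0,1],[0,0,-0.003,0,0,0,1],[0,0,-0.003,0,0,0,1],[0,0,-0.003,0,0,0,1],[0,0,-0.003,0,0,0,1]]'| egrep 'eef|force|time'
python3 -m crank '[[0,0,-0.1,0,0,0,1],[0,0,-0.4,0,0,0,1],[0,0,-0.8,0,0,0,1],[0,0,-1,0,0,0,1]]'| egrep 'eef|force|time'
python3 -m crank '[[-0.4,0.4,-0.2,0,0,0,1],[-0.7,0.7,-0.4,0,0,0,1],[-0.9,0.9,-0.4,0,0,0,1]]' | egrep 'eef'
python3 -m crank '[[-0.2,0.4,0,0,0,0,1],[-0.2,0.8,0,0,0,0,1],[-0.2,1,0,0,0,0,1]]' | egrep 'eef'
python3 -m crank '[[0,0.4,0,0,0,0,1],[0,0.8,0,0,0,0,1],[0,1,0,0,0,0,1],[0,1,0,0,0,0,1]]' | egrep 'eef'
python3 - <<'E'
from h import *
i=camera_info("top");p,d=capture("top");w=cloud(d,i)
for n,(u,v) in dict(LL=(300,252),LR=(436,241),key=(408,299),rel=(325,305)).items():
    print(n,np.round(np.median(w[v-4:v+5,u-3:u+4].reshape(-1,3),0),1))
cv2.imwrite("pics/t4.png",p[...,::-1])
E
```

```text
time_s: 10.7
eef_pos: [481.7, 162.3, 221.2]
force: [-4.5, -3.1, 18.9]
grip_force: 9.1
time_s: 11.1
eef_pos: [481.4, 162.6, 322.4]
force: [-0.4, -0.6, 0.5]
grip_force: 0.0
eef_pos: [396.0, 65.8, 361.1]
eef_pos: [383.4, -36.4, 359.8]
eef_pos: [390.3, -135.9, 359.4]
LL [563.  343.2  65.2]
LR [577.9 112.4  64.6]
key [481.2 161.5  52.8]
rel [473.2 302.3  52.8]
```

View pics/t4.png

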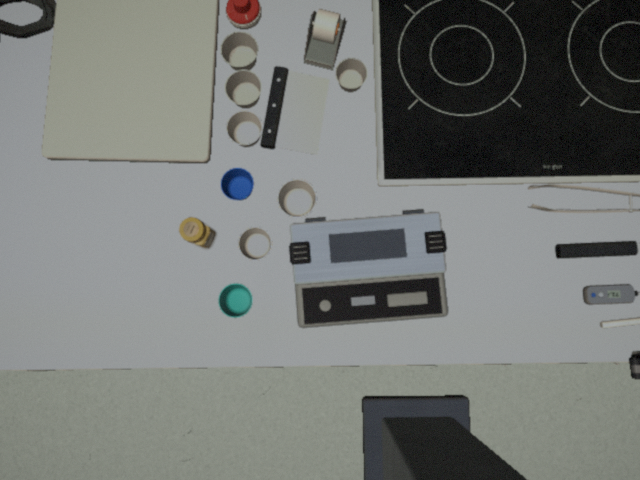

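Both latches are home: left at (300,252), z = 65.2, and right at (436,241), z = 64.6. Both keys are up at about z = 52.8, nothing has shifted and the arm is clear, so I'm handing in.

```bash
python3 -c "
from rig import ticket
print(ticket.finish_job())"
```

```text
the job is handed in; nothing more can be done
None
```

The job is handed in: I pressed the left latch home, then the right, then held the bar key down for about a second and released it; the last camera check showed both latches down, both keys up and nothing moved, but no verdict came back.

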